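Hang the inspection microscope on the spring-balanced arm

ROBOT

A 6-joint arm with a two-finger parallel gripper is mounted at the origin on the work surface. World frame = base frame: x ahead of the robot, y to its left, z up, the work surface at z = 0. Lengths are in m, angles in rad, forces in N, time in s.
With the tool pointing down it reaches from about 0.275 to 0.975 m from the base axis. Payload 8.4 kg.
Tool frame: the origin (TCP) lies midway between the tips of the shut fingers; the grasp point (between the pads) lies 19 mm behind it; z points along the fingers, y is the direction in which the jaws open and shut (so a half turn about z gives the same grasp; the last joint's range is limited). The gripper opens to 92 mm and grips with 3 to 60 N. Pads are 20 mm wide; open, the fingers measure 128 mm over their backs; the gripper's body (75 mm by 189 mm) begins 69 mm behind the grasp point.
Start: joints at [-1.136, 0.353, 1.633, -0, 1.155, -0.002], TCP at [0.264, -0.566, 0.215] pointing down, gripper open.
Joint ranges: [-2.63, 2.63], [-0.92, 2.1], [0.06, 2.66], [-1.3, 4.44], [0, 2.69], [-3.02, 3.02]. Speed limits (rad/s): [2.22, 2.22, 2.79, 3.14, 3.14, 3.14].

INTERFACE

Orientations are given as a unit quaternion [x, y, z, w].
In Python, from cell import manip gives the robot as it stands. The module is installed in compiled form; this text tells all that it offers.
- The arm moves only by the tool drive_tool, never from a script. Its argument "moves" is a list that holds one entry, the list of rows, each a list of 7 numbers: the opening, from -1 (shut) to 1 (fully open), so that 0 is half open, then the shift along the tool's x, y, z in m, then the turn, a rotation vector about the tool's x, y, z in rad. A call has 1 to 5 rows; each row is the pose to reach, as a shift and turn from the pose commanded when the call began, along the tool's axes at that moment; what a row does not reach only later rows make up. A row lasts 1/8 s, in which the tool goes at most 62.5 mm and 10.7 degrees, less where a joint would pass 70% of its speed; a pose out of reach is approached as far as the arm can. A call with a gripper value outside its range is refused whole. The fingers move at their own pace and stop on an object; "grip_force" is the grip in N (left out, the last holds). Time passes only in rows, so rows that repeat a pose let the fingers close. It gives the time, the measured TCP pose, the force and the opening at its end, in the units of the state.
- manip.sense(): the state, without advancing time (a new reading comes with each control period).
- manip.grab_frame(name): name is "side" or "top" or "wrist"; returns a dict with "img" (480x640x3 uint8, red, green, blue), "range_z" (480x640 float32, m along the optical axis (not along the pixel's ray), 0 where there is no reading), "fx", "fy", "cx", "cy" (pixels), "distortion" ([k1, k2, p1, p2, k3] as OpenCV has them; the pictures are not rectified), "R" (3x3) and "t" (3): a world point X has camera coordinates R X + t; the wrist camera has in their place "mount" (4x4, takes a point from camera to tool coordinates, whose origin is the TCP and whose axes are the flange's). Camera axes: x right, y down, z forward; pixel columns grow to the right and rows downward; lengths in m; the calibration is good to about 2 mm. A picture is of the moment at which its call begins: read the wrist's pose just before it.
- manip.close_job(): hands the job in, once; it reports no verdict.
Trained networks look in a picture, given as the dict that the camera call returned (one of the last four; its "shot" number tells which), for a name from the list of things; names that differ only in an ending like _2 or _b are one class to them, and where a whole thing is asked for, a point or a joint stands for the part that bears it (a point fixed in the world has none). Each returns a list of dicts, best first, with "conf" (0 to 1); they miss things now and then, are a little off and sometimes report something else, mostly with a low value. They report only what shows in the picture. A call takes as long as a camera call. They do not tell look-alikes from the thing itself.
- manip.silhouettes(label, picture): "region" (480x640 bool, what is visible of it) and "rect" ([centre column, centre row, width, height] in pixels, round what is visible of it).
- manip.spot_point(label, picture): "at" ([column, row] in pixels: a listed point, or the origin of a listed thing).
The state is a dict: "clock": time; "joint_positions": joint angles; "qd": joint speeds; "joint_efforts": joint torques, N m; "tcp_pos": TCP position; "orientation": TCP orientation; "contact_force": force on the tool from outside, world axes, zero at the start; "torque": the same for the moment, N m; "width": finger opening in m.
Only numpy, scipy, OpenCV 4.12 (cv2) and the standard library are available. Lean on these libraries where they do the work, as an engineer would, in place of code of your own. Each camera call takes 0.05 s, during which the arm holds its last target. There are 200 camera calls.

TASK

Take the hand-held inspection microscope out of its stand and hang it by its collar in the forked holder of the spring-balanced arm. Guide it gently and slowly down as the arm sinks under its weight, without forcing the arm, and let go only once the arm has settled and carries it, so that the arm neither drops nor springs up; leave the other things on the bench where they are.

Things in the scene. Friction and masses are not known exactly. Their poses are not given: they have to be found in the camera images.
- scope_grip (a point): Centre of the microscope's upper gripping barrel (34 mm in diameter, 70 mm tall), on its axis: 35 mm above the collar's top face, 43 mm above the collar's underside, 35 mm below the top end, 108 mm above the bottom end.
- scope_collar (a point): The centre of the underside of the microscope's collar, on its axis: the face that must rest in the holder.
- scope: The loose inspection microscope, a plain upright turned body 143 mm tall, 0.2 to 0.55 kg; origin at the centre of its bottom (lens) end, z up along it. Lens barrel 26 mm in diameter and 65 mm long, then a flat metal collar 48 mm in diameter and 8 mm thick, then the gripping barrel.
- stand: The fixed black block that holds the microscope at the start, 62 x 62 x 70 mm, origin under its centre, with an upright through hole 29 mm wide; the lens barrel stands in it and the collar rests on its top. A block of the same shape with a narrow hole holds a screwdriver.
- seat (a point): Centre of the holder's seat, on the top face of the fork plate. z up; x points outward from the arm's post, to the open side of the fork. The slot is 32 mm wide (y -16 to 16), from x = -17 mm to the open front; plate 8 mm thick, 72 mm wide. Lips 5 mm high stand round it: sides at y = 28 and -28, behind at x = -28, on both prong tips in front at x = 21 to 26.
- head: The moving forked holder that bears the seat; origin at its hinge, 75 mm behind the seat point and 18 mm below it. It stays level while the arm sinks. The whole arm also swings sideways about its post, with some friction, and stays where it is left.
- boom (a joint): Sinking of the arm, rad: 0 at the upper stop (unloaded; preload 0.6 N at the seat), lower stop 0.40; loaded, it settles somewhere between. Links 340 mm long, 0.16 rad above level at 0: the seat's height changes by 340 mm x (sin(0.16 - q) - sin 0.16), its distance from the post by 340 mm x (cos(0.16 - q) - cos 0.16). Springy, about 22 mm per N at the seat, damped; own weight balanced.
- breadboard: Bystander: white solderless breadboard 165 x 55 x 9 mm (15 mm at its chips) lying below the arm; origin under its centre.
- driver: Bystander: small screwdriver standing in the other block, 140 mm long, its top about 150 mm above the bench; origin at its lower end.
- meter: Bystander: hand multimeter 150 x 75 x 34 mm lying flat.
- battery_a: Bystander: block battery 49 x 27 x 18 mm lying flat.
- battery_b: Bystander: second block battery, the same size.
- tray: Bystander: open parts tray 100 x 150 x 30 mm.
- jar: Bystander: small closed jar 48 mm across and 60 mm tall.
- mouth (a point): Point in the fork's open mouth, 47 mm out (along x) from the seat centre, same height and axes. From x = 26 mm (of the seat) to here the slot flares to about 46 mm wide. The lens barrel enters here through the slot with the 48 mm collar held above the lips, until it is over the seat; then the collar settles down between the lips.
Things that resemble listed ones, but are neither listed nor needed, are in the scene too. What is shaped like the scope but purple is not meant.

How it is judged:
On the way, in this order (a step that is already met when the one before it is completed fails the run):
1. the microscope is lifted right out of its stand (z of scope_collar in the frame of stand above 0.136 m), for 0.1 s.
2. still held by the fingers, the microscope sits in the holder, the arm has sunk under it, bears it and stands still (horizontal distance between scope_collar and seat below 0.008 m and z of scope_collar in the frame of seat below 0.003 m and value of joint boom above 0.05 rad and velocity of joint boom between -0.06 and 0.06 rad/s and contact force between scope and head above 1.2 N and contact force between the fingers and scope above 0.2 N), for 0.2 s.
At the end, for the whole second after the job is handed in: The microscope hangs released in the holder: the collar's underside within 8 mm sideways and 3 mm in height of the seat point, upright within 0.1 rad, the arm sunk by more than 0.05 rad and at rest (under 0.05 rad/s) (horizontal distance between scope_collar and seat below 0.008 m and z of scope_collar in the frame of seat between -0.003 and 0.003 m and angle between scope's own z axis and vertical below 0.1 rad and value of joint boom above 0.05 rad and velocity of joint boom between -0.05 and 0.05 rad/s and linear speed of scope below 0.02 m/s); the robot touches nothing.
It fails at once if the balanced arm is driven, drops or springs up faster than 0.24 rad/s (about 80 mm/s at the seat) (velocity of joint boom above 0.24 rad/s or velocity of joint boom below -0.24 rad/s).
It fails at once if the microscope is let go in the holder before the arm has settled: without the fingers on it the arm moves faster than 0.09 rad/s (about 30 mm/s) (contact force between the fingers and scope below 0.01 N and horizontal distance between scope_collar and seat below 0.02 m and (velocity of joint boom above 0.09 rad/s or velocity of joint boom below -0.09 rad/s)).
It fails at once if the microscope is forced against the holder with more than 12 N (contact force between scope and head above 12 N).
It fails at once if the robot itself pushes on the holder with more than 5 N (contact force between any of the fingers, the arm and head above 5 N).
It fails at once if a bystander is moved by more than 30 mm (distance of any of breadboard, driver, meter, battery_a, battery_b, tray, jar from where it was at the start of the episode above 0.03 m).
It also fails if it takes over 67 s, if anything falls off the work surface, if the arm or the gripper's body presses on something with over 40 N, if the wrist force passes 120 N, or if a joint passes its speed limit or range.

## Working session

There is one attempt and no reset: what is moved stays moved. The work goes in short steps, Python scripts to look and compute and a tool call to move; the robot and the scene stay as the last step left them, time stands still between calls to the robot, and variables do not carry over. Pictures are saved under pics/ and viewed, about 8 in all and at most 12, crops included, and the job is handed in when it is done.

Besides the shell and the picture viewer there is one more tool, called after "Call:" by a JSON object that holds its "fn" and its "kwargs", one argument or row to a line. drive_tool: Moves the arm, as the interface text tells. Its arguments: {"type":"object","properties":{"moves":{"type":"array","items":{"type":"array","items":{"type":"array","items":{"type":"number"}}}},"grip_force":{"type":"number"}},"required":["moves"]}

```bash
mkdir -p pics
cat > h.py <<'E'
import numpy as np, cv2
from cell import manip
from scipy.spatial.transform import Rotation as Ro
def shot(n):
    s=manip.sense(); f=manip.grab_frame(n)
    if 'mount' in f:
        T=np.eye(4);T[:3,:3]=Ro.from_quat(s['orientation']).as_matrix();T[:3,3]=s['tcp_pos']
        W=np.linalg.inv(T@np.array(f['mount'])); f['Rw'],f['tw']=W[:3,:3],W[:3,3]
    else: f['Rw'],f['tw']=np.array(f['R']),np.array(f['t'])
    f['K']=np.array([[f['fx'],0,f['cx']],[0,f['fy'],f['cy']],[0,0,1.]])
    return f
def ray(f,p):
    u=cv2.undistortPoints(np.array([[p]],float),f['K'],np.array(f['distortion'],float))[0,0]
    d=f['Rw'].T@np.array([u[0],u[1],1]); o=-f['Rw'].T@f['tw']; return o,d   # o+d*z(range)
def atz(f,p,z):
    o,d=ray(f,p); return o+d*(z-o[2])/d[2]
def tri(L):
    A=np.zeros((3,3));b=np.zeros(3)
    for f,p in L:
        o,d=ray(f,p);d=d/np.linalg.norm(d);P=np.eye(3)-np.outer(d,d);A+=P;b+=P@o
    x=np.linalg.solve(A,b)
    r=[np.linalg.norm(np.cross(x-ray(f,p)[0],ray(f,p)[1]/np.linalg.norm(ray(f,p)[1]))) for f,p in L]
    return x,r
def cloud(f,m):
    v,u=np.nonzero(m&(f['range_z']>0)); z=f['range_z'][v,u]
    q=cv2.undistortPoints(np.stack([u,v],1).astype(float)[:,None],f['K'],np.array(f['distortion'],float))[:,0]
    C=np.c_[q*z[:,None],z]; return (C-f['tw'])@f['Rw']
def save(f,n): cv2.imwrite('pics/'+n+'.png',f['img'][:,:,::-1])
E
python3 - <<'E'
from h import *
np.set_printoptions(precision=3,suppress=True)
for n in ['side','top']:
    f=shot(n); save(f,n+'0')
    print(n,-f['Rw'].T@f['tw'])
    for l in ['scope_grip','scope_collar','stand','seat','mouth','head','breadboard','driver','meter','battery_a','tray','jar']:
        for r in manip.spot_point(l,f)[:3]:
            u,v=map(int,np.round(r['at'])); 
            z=f['range_z'][min(max(v,0),479),min(max(u,0),639)]; o,d=ray(f,r['at'])
            print(l,round(r['conf'],2),np.round(r['at'],1),o+d*z)
E
```

```text
side [0.374 1.187 0.952]
scope_grip 0.88 [428.8 203.9] [ 0.377 -0.182  0.121]
scope_grip 0.83 [391.4 199.4] [ 0.476 -0.191  0.117]
scope_collar 0.95 [389.3 209. ] [ 0.48  -0.189  0.088]
scope_collar 0.71 [425.1 217.9] [ 0.382 -0.189  0.072]
scope_collar 0.27 [413.7 324.5] [0.377 0.174 0.017]
seat 0.59 [333.5 214.1] [ 0.626 -0.155  0.073]
mouth 0.27 [289.2 250.2] [ 0.725 -0.052  0.012]
head 0.68 [331.1 242.5] [0.574 0.147 0.197]
breadboard 0.65 [347.3 303.1] [0.538 0.128 0.014]
breadboard 0.61 [331.8 243.1] [0.573 0.147 0.196]
meter 0.9 [394.1 378.2] [0.402 0.359 0.034]
meter 0.3 [386.1 230.5] [ 0.484 -0.179  0.023]
battery_a 0.72 [408.5 297.8] [0.397 0.08  0.013]
battery_a 0.69 [415.9 322. ] [0.373 0.164 0.016]
tray 0.94 [262.2 287.3] [0.746 0.127 0.027]
tray 0.75 [328.8 240.7] [0.578 0.155 0.208]
jar 0.86 [286.7 251.6] [ 0.735 -0.06   0.   ]
top [0.379 0.113 1.192]
scope_grip 0.92 [490.7 281.7] [ 0.471 -0.194  0.148]
scope_grip 0.8 [488.8 333.6] [ 0.374 -0.189  0.145]
scope_grip 0.67 [474.1 282.7] [ 0.475 -0.183  0.071]
scope_collar 0.59 [478.5 329.8] [ 0.381 -0.18   0.107]
scope_collar 0.58 [482.6 281.5] [ 0.475 -0.192  0.101]
stand 0.81 [477.2 286.4] [ 0.467 -0.187  0.077]
seat 0.65 [352.5 215.2] [ 0.624  0.064 -0.001]
mouth 0.76 [379.7 217.8] [0.619 0.004 0.003]
breadboard 0.78 [337.3 251.2] [0.542 0.096 0.01 ]
driver 0.46 [467.9 210.9] [ 0.623 -0.172  0.074]
meter 0.78 [227.6 310.3] [0.408 0.322 0.043]
battery_a 0.87 [303.9 328.3] [0.375 0.163 0.017]
battery_a 0.54 [356.2 316.4] [0.402 0.053 0.015]
tray 0.66 [339.3 161.5] [0.745 0.095 0.003]
tray 0.65 [335.4 252.9] [0.538 0.1   0.007]
jar 0.72 [415.5 167.3] [ 0.719 -0.066  0.06 ]
jar 0.5 [337.  161.9] [0.745 0.1   0.002]
```

View pics/side0.png

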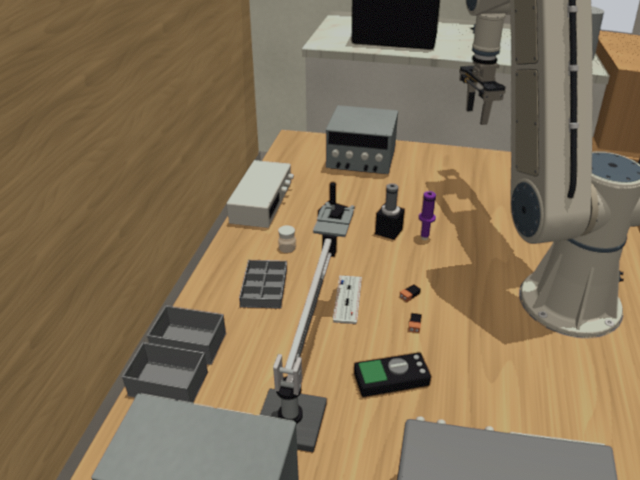

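View pics/top0.png

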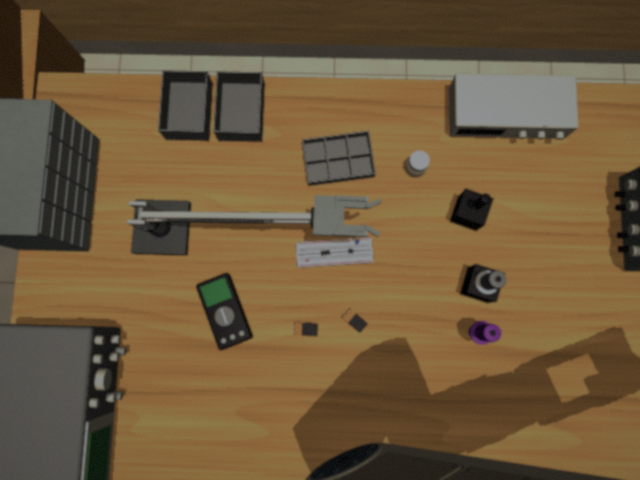

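The side view shows the scope in its stand at about (390,205), the purple look-alike at (428,213) and the fork at (335,218). In the top view the scope is at (490,281) and the fork at (330–380,215), opening to the right (-y).

Run:
```python
from h import *
np.set_printoptions(precision=4,suppress=True)
fs,ft=shot('side'),shot('top')
print(manip.sense())
print(ft['Rw'])
for n,a,b in [('grip',(391.4,199.4),(490.7,281.7)),('collar',(389.3,209),(482.6,281.5)),('seat',(333.5,214.1),(352.5,215.2)),('post',(290,395),(160,222))]:
    print(n,tri([(fs,a),(ft,b)]))
P=cloud(ft,np.ones((480,640),bool))
m=(P[:,2]>.1)&(abs(P[:,0]-.62)<.06)&(P[:,1]>-.06)&(P[:,1]<.48)
Q=P[m]
for y in np.arange(-.06,.48,.015):
    s=Q[abs(Q[:,1]-y)<.0075]
    if len(s): print(round(y,3),len(s),s[:,0].min(),s[:,0].max(),np.median(s[:,0]),np.median(s[:,2]),s[:,2].max())
m=(P[:,2]>.125)&(abs(P[:,0]-.472)<.03)&(abs(P[:,1]+.19)<.03)
print('scope top',m.sum(),P[m].mean(0),P[m].max(0),P[m].min(0))
```

```text
{'clock': 1.4, 'joint_positions': array([-1.1364,  0.353 ,  1.6334,  0.    ,  1.1552, -0.0024]), 'qd': array([-0.0013, -0.0006, -0.001 ,  0.0011,  0.0003, -0.0015]), 'joint_efforts': array([ -0.0019, -59.3763, -33.4566,   0.0697,   0.0158,  -0.    ]), 'tcp_pos': array([ 0.2644, -0.5663,  0.2146]), 'orientation': array([0.9762, 0.2167, 0.    , 0.    ]), 'contact_force': array([ 0.5533,  0.1632, -1.2899]), 'torque': array([-0.0246,  0.0265, -0.0016]), 'width': 0.09167568867636819}
[[ 0.0252 -0.9996 -0.0118]
 [-0.9876 -0.0231 -0.1552]
 [ 0.1549  0.0155 -0.9878]]
grip (array([ 0.4761, -0.2058,  0.1078]), [np.float64(0.00141683919977853), np.float64(0.001416839199778594)])
collar (array([ 0.4788, -0.1971,  0.0822]), [np.float64(0.0018405392895011973), np.float64(0.001840539289501199)])
seat (array([0.581 , 0.0729, 0.2221]), [np.float64(0.0025303930463324562), np.float64(0.002530393046332395)])
post (array([0.588 , 0.4687, 0.0663]), [np.float64(0.0012709904630362437), np.float64(0.0012709904630361774)])
0.015 1 0.604471578833433 0.604471578833433 0.604471578833433 0.2194229270030334 0.2194
[... 2651 characters left out ...]
182892 0.5890720123511989 0.579028118737501 0.163724788712433 0.16826978099303674
0.42 78 0.5730195663666017 0.5892926037334449 0.5788871990355867 0.16006074775932522 0.16886674986453132
0.435 72 0.5738291860874637 0.5891657910309169 0.5810282855830446 0.16016700574641268 0.1656588270417754
0.45 68 0.5782730265008036 0.589470680599431 0.5825220968792448 0.15718624269319534 0.16092649306383278
0.465 248 0.5628504030533004 0.6061386384886456 0.5801903467568674 0.14262785060133903 0.17471640732534566
0.48 142 0.5614344976955389 0.6057730245071733 0.5828105624560895 0.15254111823903654 0.17288598877334538
scope top 286 [ 0.4754 -0.2039  0.1456] [ 0.4926 -0.1904  0.154 ] [ 0.4597 -0.2192  0.1251]
```

Call:
{"fn": "drive_tool", "kwargs": {
  "moves": [
    [[1,0.046,-0.032,0,0,0,0],[1,0.092,-0.064,0,0,0,0],[1,0.138,-0.096,-0.01,0,0,0],[1,0.184,-0.128,-0.02,0,0,0],[1,0.23,-0.16,-0.03,0,0,0]]
  ]
}}

```text
clock: 2.02
tcp_pos: [0.4058, -0.3225, 0.2451]
orientation: [0.976, 0.217, 0.0, 0.0]
contact_force: [1.1, -0.5, -0.1]
width: 0.092
```

Run:
```python
from h import *
np.set_printoptions(precision=4,suppress=True)
f=shot('wrist'); save(f,'w1'); print(f['mount']); s=manip.sense(); print(s['tcp_pos'],s['contact_force'],s['clock'],-f['Rw'].T@f['tw'])
for l in ['scope_grip','scope_collar','stand']:
  for r in manip.spot_point(l,f)[:2]:
    o,d=ray(f,r['at']);u,v=map(int,np.round(r['at']));print(l,r['conf'],r['at'],o+d*f['range_z'][v,u])
for r in manip.silhouettes('scope',f)[:3]:
    P=cloud(f,r['region']);print('scope',r['conf'],r['rect'],P.min(0),P.max(0))
    for lo,hi in [(.143,.16),(.12,.14),(.1,.12),(.07,.085)]:
        q=P[(P[:,2]>lo)&(P[:,2]<hi)]
        if len(q):print(lo,len(q),q.min(0),q.max(0))
```

```text
[[ 0.0001 -0.961  -0.2766  0.0788]
 [ 1.      0.0002 -0.0005 -0.0013]
 [ 0.0006 -0.2766  0.961  -0.1689]
 [ 0.      0.      0.      1.    ]]
[ 0.4087 -0.318   0.2463] [1.9948 3.0545 0.7144] 2.075 [ 0.4766 -0.288   0.414 ]
scope_grip 0.98 [153.3, 192.4] [ 0.388  -0.2075  0.142 ]
scope_grip 0.55 [207.7, 72.1] [ 0.4766 -0.2155  0.147 ]
scope_collar 0.83 [222.2, 77.4] [ 0.4775 -0.224   0.1436]
scope_collar 0.61 [172.9, 184.0] [ 0.3891 -0.2086  0.1063]
stand 0.68 [236.6, 87.0] [ 0.476  -0.2232  0.0866]
stand 0.16 [238.5, 83.9] [ 0.4787 -0.2242  0.089 ]
scope 0.85 [157.8, 187.9, 94.1, 62.4] [ 0.3211 -0.2199 -0.0027] [ 0.4017 -0.1376  0.1451]
0.143 134 [ 0.3649 -0.2119  0.143 ] [ 0.391  -0.1831  0.1451]
0.12 579 [ 0.3611 -0.214   0.12  ] [ 0.3949 -0.179   0.14  ]
0.1 413 [ 0.3681 -0.2131  0.1001] [ 0.3947 -0.1865  0.1199]
0.07 972 [ 0.3555 -0.2199  0.07  ] [ 0.4017 -0.1723  0.085 ]
scope 0.67 [212.9, 72.4, 81.2, 74.0] [ 0.4545 -0.2309 -0.0031] [ 0.5044 -0.1365  0.1501]
0.143 2461 [ 0.4612 -0.2241  0.1431] [ 0.495  -0.1906  0.1501]
0.12 350 [ 0.4606 -0.2246  0.12  ] [ 0.4957 -0.2034  0.14  ]
0.1 263 [ 0.462  -0.2243  0.1   ] [ 0.4952 -0.2101  0.12  ]
0.07 1038 [ 0.4545 -0.2309  0.07  ] [ 0.5023 -0.1958  0.085 ]
```

Call:
{"fn": "drive_tool", "kwargs": {
  "moves": [
    [[1,0.045,-0.03,0.01,0,0,0],[1,0.09,-0.06,0.02,0,0,0],[1,0.115,-0.076,0.03,0,0,0],[1,0.115,-0.076,0.03,0,0,0],[1,0.115,-0.076,0.03,0,0,0]]
  ]
}}

```text
clock: 2.9
tcp_pos: [0.4766, -0.2079, 0.2145]
orientation: [0.976, 0.216, -0.0, 0.0]
contact_force: [-0.4, -0.2, -0.5]
width: 0.0918
```

Run:
```python
from h import *
np.set_printoptions(precision=4,suppress=True)
s=manip.sense(); print(s['tcp_pos'],s['orientation'],s['contact_force'],s['clock'])
f=shot('wrist'); save(f,'w2')
P=cloud(f,np.ones((480,640),bool))
P=P[(abs(P[:,0]-.477)<.04)&(abs(P[:,1]+.206)<.04)]
for lo,hi in [(.143,.16),(.12,.14),(.1,.12),(.074,.085)]:
        q=P[(P[:,2]>lo)&(P[:,2]<hi)]
        if len(q):print(lo,len(q),q.min(0),q.max(0))
print(manip.sense()['tcp_pos'])
f=shot('top')
P=cloud(f,np.ones((480,640),bool))
q=P[(P[:,2]>.19)&(abs(P[:,0]-.58)<.1)&(abs(P[:,1]-.08)<.09)]
for x in np.arange(.53,.63,.006):
    s=q[abs(q[:,0]-x)<.003]
    if len(s): print(round(x,3),len(s),s[:,1].min(),s[:,1].max(),np.median(s[:,2]))
for l in ['seat','mouth','head']: print(l,[(round(r['conf'],2),r['at'],atz(f,r['at'],.22)) for r in manip.spot_point(l,f)[:2]])
```

```text
[ 0.4766 -0.2079  0.2145] [ 0.9764  0.2162 -0.0003  0.0001] [-0.3769 -0.2143 -0.4935] 2.9
0.143 2063 [ 0.4623 -0.2232  0.1431] [ 0.4954 -0.19    0.1497]
0.12 337 [ 0.4707 -0.2214  0.12  ] [ 0.496  -0.1893  0.1399]
0.1 247 [ 0.4775 -0.2196  0.1   ] [ 0.4953 -0.1898  0.12  ]
0.074 941 [ 0.4602 -0.2301  0.074 ] [ 0.5021 -0.1828  0.0848]
[ 0.4767 -0.2081  0.2147]
0.542 152 0.024290497816990855 0.1429751040098311 0.22231750552462876
0.548 205 0.022986389762266687 0.14299839470596604 0.22257360213047936
0.554 195 0.03016286588138259 0.1414528273748238 0.22074170854168412
0.56 164 0.04109785221524663 0.1439959288332532 0.2208092163475397
0.566 116 0.08949068638440295 0.14798616335075607 0.22038120710033332
0.572 123 0.08964337757362502 0.16985462626882114 0.219867447707805
0.578 143 0.08968699467794232 0.16984938051115178 0.2197713386183857
0.584 128 0.08985684620859734 0.16852576092471275 0.22008705351422606
0.59 120 0.048631259996341165 0.14809485354236981 0.22019786906801553
0.596 203 0.03235775359319768 0.14080227064769338 0.2207312107929287
0.602 215 0.02183743444024262 0.14096439761971447 0.22086122615595205
0.608 198 0.02347571130675781 0.14111881532678172 0.22350429225587298
0.614 79 0.04549715734116869 0.14122587341765808 0.22234372824676196
seat [(0.82, [355.2, 217.3], array([0.5751, 0.0677, 0.22  ])), (0.66, [311.0, 216.3], array([0.5751, 0.1474, 0.22  ]))]
mouth [(0.77, [378.9, 216.0], array([0.5784, 0.0251, 0.22  ])), (0.4, [305.8, 328.3], array([0.3755, 0.1509, 0.22  ]))]
head [(0.77, [315.3, 218.4], array([0.5714, 0.1396, 0.22  ]))]
```

Call:
{"fn": "drive_tool", "kwargs": {
  "moves": [
    [[1,0.0025,-0.0005,0.04,0,0,0],[0.6,0.0025,-0.0005,0.08,0,0,0],[0.3,0.0025,-0.0005,0.11,0,0,0],[0.2,0.0025,-0.0005,0.12,0,0,0],[0.2,0.0025,-0.0005,0.12,0,0,0]]
  ]
}}

```text
clock: 3.78
tcp_pos: [0.4791, -0.2053, 0.0947]
orientation: [0.976, 0.217, -0.0, -0.0]
contact_force: [-0.3, 1.2, -0.1]
width: 0.0559
```

Call:
{"fn": "drive_tool", "kwargs": {
  "moves": [
    [[-1,0,0,0,0,0,0],[-1,0,0,0,0,0,0],[-1,0,0,0,0,0,0],[-1,0,0,0,0,0,0],[-1,0,0,0,0,0,0]]
  ],
  "grip_force": 25
}}

```text
clock: 4.4
tcp_pos: [0.4803, -0.2056, 0.0957]
orientation: [0.976, 0.217, 0.001, 0.001]
contact_force: [0.9, -2.3, 6.9]
width: 0.034
```

Run:
```python
from h import *
f=shot('side'); cv2.imwrite('pics/s1.png',cv2.resize(f['img'][120:280,300:500,::-1],None,fx=3,fy=3)); print(manip.sense())
```

```text
{'clock': 4.45, 'joint_positions': array([-4.07233641e-01,  3.45616277e-01,  1.95585092e+00, -2.40242573e-04,
        8.37658247e-01,  7.26842281e-01]), 'qd': array([ 0.001734  , -0.00203193,  0.00172301, -0.00148069,  0.00100555,
       -0.00019172]), 'joint_efforts': array([ 7.73291197e-01, -4.74494791e+01, -2.28629583e+01,  4.02383292e-01,
        1.84938074e-01,  1.20695817e-02]), 'tcp_pos': array([ 0.480268  , -0.20559806,  0.09566234]), 'orientation': array([9.76235850e-01, 2.16707259e-01, 9.47650595e-04, 7.94806694e-04]), 'contact_force': array([-0.26182461, -2.05179716,  5.99244902]), 'torque': array([-0.18465419,  0.00493043,  0.04052878]), 'width': 0.03349228014308812}
```

View pics/s1.png

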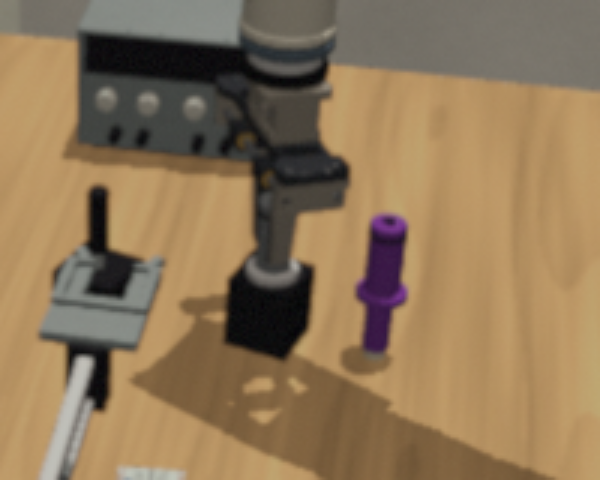

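The side crop shows the fingers around the scope's barrel at (270,230), with the collar seated on the stand. I'll lift now.

Call:
{"fn": "drive_tool", "kwargs": {
  "moves": [
    [[-1,0,0,-0.01,0,0,0],[-1,0,0,-0.03,0,0,0],[-1,0,0,-0.06,0,0,0],[-1,0,0,-0.1,0,0,0],[-1,0,0,-0.14,0,0,0]]
  ]
}}

```text
clock: 5.08
tcp_pos: [0.4783, -0.2045, 0.2354]
orientation: [0.976, 0.217, -0.001, -0.001]
contact_force: [0.8, -0.6, -3.7]
width: 0.0334
```

Call:
{"fn": "drive_tool", "kwargs": {
  "moves": [
    [[-1,0,0,-0.03,0,0,0],[-1,0,0,-0.035,0,0,0],[-1,0,0,-0.035,0,0,0],[-1,0,0,-0.035,0,0,0]]
  ]
}}

```text
clock: 5.58
tcp_pos: [0.4783, -0.2046, 0.2679]
orientation: [0.976, 0.217, -0.001, -0.001]
contact_force: [-1.8, -0.4, -2.6]
width: 0.0332
```

Run:
```python
from h import *
np.set_printoptions(precision=4,suppress=True)
fs=[]
for i in range(3):
    f=shot('side') if i==0 else shot('top')
    s=manip.sense();fs.append(s['contact_force'])
    if i==0: S=f
print(np.array(fs),s['tcp_pos'],s['orientation'],s['torque'],s['width'],s['clock'])
cv2.imwrite('pics/s2.png',cv2.resize(S['img'][100:280,280:520,::-1],None,fx=3,fy=3))
for f,n in[(S,'side'),(f,'top')]:
  for l in ['scope_grip','scope_collar']:
    print(n,l,[(round(r['conf'],2),r['at']) for r in manip.spot_point(l,f)[:3]])
```

```text
[[-0.4001  0.5954 -3.7805]
 [-0.0739 -0.2422 -4.0821]
 [-0.2353  0.3729 -2.7288]] [ 0.4787 -0.2048  0.2685] [ 0.9763  0.2166 -0.0008 -0.0006] [0.0158 0.0058 0.0141] 0.03375617032149255 5.725
side scope_grip [(0.74, [429.5, 204.7]), (0.62, [397.9, 139.1])]
side scope_collar [(0.77, [395.3, 155.4]), (0.63, [424.6, 214.2]), (0.17, [339.8, 205.1])]
top scope_grip [(0.76, [487.2, 336.2])]
top scope_collar [(0.58, [480.3, 330.2])]
```

View pics/s2.png

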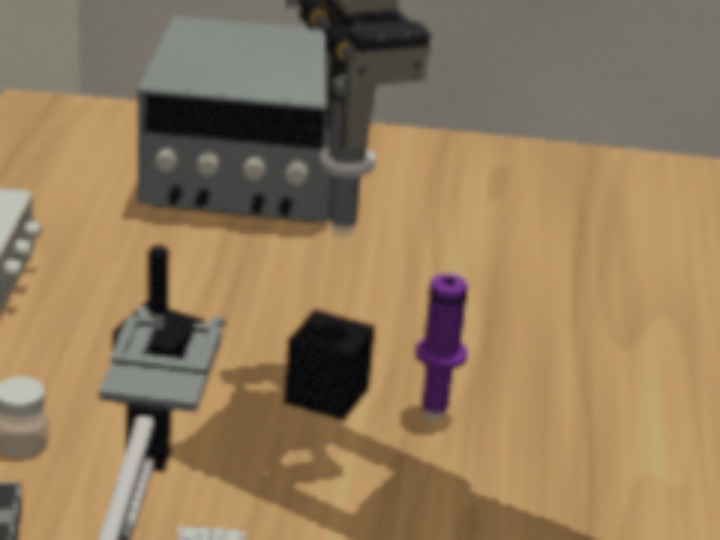

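Call:
{"fn": "drive_tool", "kwargs": {
  "moves": [
    [[-1,0.035,-0.025,0,0,0,0],[-1,0.075,-0.055,0,0,0,0],[-1,0.115,-0.083,0,0,0,0],[-1,0.145,-0.105,0,0,0,0],[-1,0.163,-0.117,0,0,0,0]]
  ]
}}

```text
clock: 6.55
tcp_pos: [0.5781, -0.0285, 0.2694]
orientation: [0.976, 0.217, -0.0, -0.0]
contact_force: [-0.1, 0.6, -3.4]
width: 0.0339
```

Call:
{"fn": "drive_tool", "kwargs": {
  "moves": [
    [[-1,0,0,0,0,0,0],[-1,0,0,0,0,0,0]]
  ]
}}

```text
clock: 6.8
tcp_pos: [0.5769, -0.0309, 0.2694]
orientation: [0.976, 0.217, -0.0, 0.0]
contact_force: [-0.1, 0.0, -2.8]
width: 0.0334
```

Run:
```python
from h import *
np.set_printoptions(precision=4,suppress=True)
s=manip.sense();f=shot('wrist');t=shot('top');S=shot('side');save(f,'w3')
print(s['tcp_pos'],s['contact_force'],s['clock'],manip.sense()['contact_force'])
for g,n in[(f,'wrist'),(t,'top'),(S,'side')]:
  for l in ['seat','mouth','scope_collar']:
    for r in manip.spot_point(l,g)[:2]:
        u,v=map(int,np.round(r['at']));o,d=ray(g,r['at'])
        print(n,l,round(r['conf'],2),r['at'],o+d*g['range_z'][v,u],atz(g,r['at'],.2205))
for g,n in[(f,'wrist'),(t,'top')]:
    P=cloud(g,np.ones((480,640),bool))
    q=P[(P[:,2]>.205)&(P[:,2]<.24)&(abs(P[:,0]-.58)<.07)&(P[:,1]>.01)&(P[:,1]<.17)]
    print(n)
    for y in np.arange(.015,.15,.01):
        a=q[abs(q[:,1]-y)<.004]
        if len(a)<5: continue
        xs=np.sort(a[:,0]);i=np.argmax(np.diff(xs))
        print(round(y,3),len(a),xs[0],xs[-1],'gap',xs[i],xs[i+1],np.median(a[:,2]),a[:,2].max())
    a=q[abs(q[:,0]-.577)<.006];print('slot back',np.sort(a[:,1])[:6] if len(a) else None)
```

```text
[ 0.5769 -0.0309  0.2694] [-0.1055  0.0166 -2.8427] 6.8 [ 0.1522 -0.1857 -2.4723]
wrist scope_collar 0.71 [370.6, 422.4] [ 0.6011 -0.0308  0.3734] [ 0.491  -0.1121  0.2205]
wrist scope_collar 0.63 [311.7, 278.4] [ 0.5895 -0.0232  0.2805] [ 0.5673 -0.0334  0.2205]
top seat 0.58 [351.7, 218.6] [ 0.6166  0.0652 -0.0015] [0.5725 0.074  0.2205]
top seat 0.46 [356.2, 315.0] [0.4051 0.0532 0.022 ] [0.4007 0.0633 0.2205]
top mouth 0.59 [379.3, 216.3] [0.5405 0.0411 0.4032] [0.5778 0.0245 0.2205]
side seat 0.7 [346.6, 168.0] [ 0.5683 -0.0011  0.3016] [ 0.5926 -0.1493  0.2205]
side seat 0.61 [334.9, 212.9] [ 0.624  -0.1626  0.0727] [0.5819 0.0643 0.2205]
side mouth 0.85 [340.4, 203.6] [ 0.619  -0.2175  0.0695] [0.577  0.0227 0.2205]
side scope_collar 0.93 [425.4, 216.6] [ 0.3816 -0.1764  0.0841] [0.3803 0.0378 0.2205]
side scope_collar 0.89 [344.9, 183.5] [ 0.5738 -0.0152  0.2528] [ 0.583  -0.0708  0.2205]
wrist
0.025 338 0.5433127646223018 0.6130691901657238 gap 0.5531715136440525 0.6032378190185701 0.2187167234199045 0.22083222166771224
0.035 551 0.5455601923381541 0.6104445790776695 gap 0.5
[... 2462 characters left out ...]
.105 174 0.5414130218244289 0.6137095738792404 gap 0.5773412755431704 0.5790665025914938 0.22367848913630523 0.22845811101493302
0.115 179 0.5420988135461939 0.6139721016959702 gap 0.5854649413666936 0.5873990487550318 0.22044372609177926 0.22471784872025755
0.125 177 0.5420262770026404 0.6136649974577414 gap 0.5925224735428619 0.5944751162950728 0.22062588867858246 0.2248381334662942
0.135 172 0.5429612206421347 0.6151472230383908 gap 0.6131701093318896 0.6151472230383908 0.22028245356003828 0.22561662573247968
0.145 83 0.5426807588836516 0.6158675613186647 gap 0.5922744714560401 0.6069239999329893 0.21576278463615822 0.22330686694585294
slot back [0.0897 0.0897 0.0898 0.0898 0.0898 0.0899]
```

View pics/w3.png

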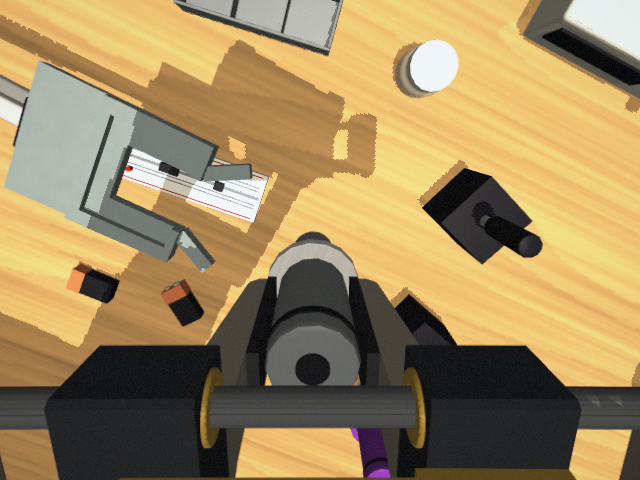

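The wrist view shows the fork at the left (slot around (160,180)–(210,210)) opening toward the held scope at (312,330). The mouth is clear and the breadboard lies below it. I'll check the scope's offset in the hand.

Run:
```python
from h import *
np.set_printoptions(precision=4,suppress=True)
f=shot('wrist');s=manip.sense()
P=cloud(f,np.ones((480,640),bool));Rt=Ro.from_quat(s['orientation']).as_matrix()
T=(P-s['tcp_pos'])@Rt
q=T[(np.hypot(T[:,0],T[:,1])<.03)&(T[:,2]<.05)&(T[:,2]>-.056)]
for lo in np.arange(-.058,.045,.006):
    a=q[(q[:,2]>=lo)&(q[:,2]<lo+.006)]
    if len(a)>5: print(round(lo,3),len(a),'x',a[:,0].min(),a[:,0].max(),'y',a[:,1].min(),a[:,1].max())
c=T[(abs(T[:,1])<.012)&(T[:,0]>.017)&(T[:,0]<.024)&(T[:,2]>0)&(T[:,2]<.05)]
print('collar top z(tool)',np.percentile(c[:,2],[5,50,95]) if len(c) else None, s['tcp_pos'])
```

```text
-0.058 1164 x -0.007776487186174036 0.014436492365792952 y -0.02790727405264282 0.027907969246473912
-0.052 5641 x -0.009415209539279183 0.015326643362602086 y -0.027949597412020678 0.027907519471693926
-0.046 1513 x -0.009888704804487683 0.01588122014750789 y -0.02801534888534431 0.028021291752238987
-0.04 926 x 0.0019779783806459323 0.015563618865085123 y -0.02799099448141131 0.02792356547845438
-0.034 983 x 0.00038013992434144246 0.015391466357629353 y -0.028111289059346282 0.028121245162826776
-0.028 903 x -0.00038005816668429485 0.015011707082280178 y -0.028110594493516508 0.028180644400502088
-0.022 789 x -0.00020057044939031122 0.014916306216331585 y -0.028139071841491343 0.028281808521856154
-0.016 739 x -0.0006344856061182078 0.014957027769985925 y -0.028293532709681195 0.028225151142030034
-0.01 649 x -0.000548344778827123 0.015063724593779635 y -0.028344721404892047 0.028299008983395702
-0.004 531 x -7.242749779535919e-05 0.015124987716106427 y -0.02827864391292241 0.027803909911834516
0.002 282 x -0.00019375343835009904 0.014971259418705462 y -0.020131768273357966 0.01848703226891619
0.008 252 x -0.00038846560623864533 0.01523549303493576 y -0.016924817642676213 0.01551180849753307
0.014 1613 x -0.00828660757858549 0.02168499108972768 y -0.024070953886613546 0.02199118334442661
0.02 329 x -0.0016260515106038024 0.022058882427262064 y -0.024151647966320633 0.022217173373334603
0.026 7 x 0.009893891151795812 0.021156557849627118 y -0.02147269009348278 0.015075079712732462
collar top z(tool) [0.0181 0.0194 0.025 ] [ 0.5774 -0.0301  0.2696]
```

Call:
{"fn": "drive_tool", "kwargs": {
  "moves": [
    [[-1,0.006,-0.01,0.005,0,0,0],[-1,0.011,-0.02,0.012,0,0,0],[-1,0.017,-0.03,0.012,0,0,0],[-1,0.022,-0.04,0.012,0,0,0],[-1,0.025,-0.046,0.012,0,0,0]]
  ]
}}

```text
clock: 8.07
tcp_pos: [0.5808, 0.0232, 0.2578]
orientation: [0.976, 0.217, 0.0, 0.0]
contact_force: [-0.6, -1.1, -3.0]
width: 0.0334
```

Call:
{"fn": "drive_tool", "kwargs": {
  "moves": [
    [[-1,0.005,-0.01,0,0,0,0],[-1,0.01,-0.02,0,0,0,0],[-1,0.0145,-0.03,0,0,0,0],[-1,0.019,-0.039,0,0,0,0],[-1,0.022,-0.0455,0,0,0,0]]
  ]
}}

```text
clock: 8.7
tcp_pos: [0.5813, 0.0734, 0.2576]
orientation: [0.976, 0.217, -0.0, 0.0]
contact_force: [-0.8, -0.0, -3.1]
width: 0.0337
```

Call:
{"fn": "drive_tool", "kwargs": {
  "moves": [
    [[-1,0,0,0,0,0,0],[-1,0,0,0,0,0,0]]
  ]
}}

```text
clock: 8.95
tcp_pos: [0.5813, 0.0726, 0.2576]
orientation: [0.976, 0.217, -0.0, 0.0]
contact_force: [0.4, -1.6, -3.5]
width: 0.0335
```

```bash
cat > chk.py <<'E'
from h import *
import sys
np.set_printoptions(precision=4,suppress=True)
fo=[manip.sense()['contact_force']];s=manip.sense();f=shot('wrist');save(f,sys.argv[1])
for i in range(2): shot('side');fo.append(manip.sense()['contact_force'])
print(s['tcp_pos'],s['clock'],'F',np.array(fo),np.mean(fo,0))
P=cloud(f,np.ones((480,640),bool));t=np.array(s['tcp_pos'])
a=P[(P[:,1]>.108)&(P[:,1]<.143)&(abs(P[:,0]-.579)<.06)&(P[:,2]>.05)&(P[:,2]<.24)]
zp=np.median(a[a[:,2]>a[:,2].max()-.02][:,2]);a=a[abs(a[:,2]-zp)<.004]
print('plate z',zp,'x',a[:,0].min(),a[:,0].max(),(a[:,0].min()+a[:,0].max())/2,'n',len(a),'collar under z',t[2]-.026)
b=P[(abs(P[:,0]-.579)<.02)&(P[:,1]>.05)&(P[:,1]<.17)&(abs(P[:,2]-zp)<.004)]
print('plate rear edge y',b[:,1].max(),'scope axis',t[:2]+[-.0021,.0001])
E
python3 chk.py w4
```

```text
[0.5813 0.0726 0.2576] 8.95 F [[ 0.439  -1.6078 -3.4547]
 [-0.2927  0.2483 -2.694 ]
 [ 0.9179 -0.1565 -2.2126]] [ 0.3547 -0.5053 -2.7871]
plate z 0.219002510475049 x 0.5434480593524827 0.6163139371439443 0.5798809982482136 n 8252 collar under z 0.2315749952980328
plate rear edge y 0.14399324844739342 scope axis [0.5792 0.0727]
```

View pics/w4.png

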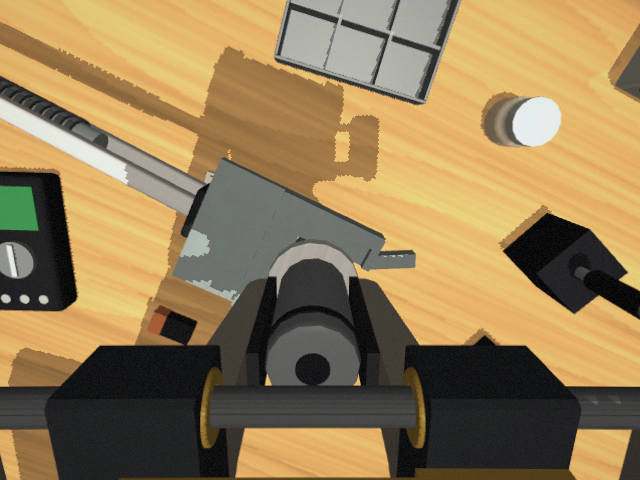

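The wrist view shows the scope over the seat, with the fork plate behind it at (290,215) and no contact. I'll lower slowly.

Call:
{"fn": "drive_tool", "kwargs": {
  "moves": [
    [[-1,0,0,0.0025,0,0,0],[-1,0,0,0.005,0,0,0],[-1,0,0,0.0075,0,0,0],[-1,0,0,0.01,0,0,0],[-1,0,0,0.012,0,0,0]]
  ]
}}

```text
clock: 9.72
tcp_pos: [0.5813, 0.0727, 0.2454]
orientation: [0.976, 0.217, -0.0, 0.0]
contact_force: [0.3, -0.1, -1.4]
width: 0.0337
```

Call:
{"fn": "drive_tool", "kwargs": {
  "moves": [
    [[-1,-0.0001,0.0003,0.002,0,0,0],[-1,-0.0002,0.0006,0.004,0,0,0],[-1,-0.0003,0.0009,0.006,0,0,0],[-1,-0.0005,0.0012,0.008,0,0,0],[-1,-0.0006,0.0015,0.01,0,0,0]]
  ]
}}

```text
clock: 10.35
tcp_pos: [0.5814, 0.0712, 0.2355]
orientation: [0.976, 0.217, 0.0, -0.0]
contact_force: [-0.1, -0.0, -2.2]
width: 0.0337
```

```bash
python3 chk.py w5
```

```text
[0.5814 0.0712 0.2355] 10.35 F [[-0.1091 -0.023  -2.2225]
 [-0.1829  1.0034 -1.9199]
 [ 0.3222  0.3416 -2.3937]] [ 0.01    0.4406 -2.1787]
plate z 0.20867152459836924 x 0.5435804831392679 0.6163177715353514 0.5799491273373096 n 8904 collar under z 0.20952299178417835
plate rear edge y 0.142507012109279 scope axis [0.5793 0.0713]
```

Call:
{"fn": "drive_tool", "kwargs": {
  "moves": [
    [[-1,-0.0001,0.0003,0.0025,0,0,0],[-1,-0.0002,0.0006,0.005,0,0,0],[-1,-0.0003,0.0009,0.0075,0,0,0],[-1,-0.0005,0.0011,0.01,0,0,0],[-1,-0.0006,0.0013,0.0125,0,0,0]]
  ]
}}

```text
clock: 11.12
tcp_pos: [0.5815, 0.0697, 0.223]
orientation: [0.976, 0.217, 0.0, -0.0]
contact_force: [0.5, 0.7, -0.8]
width: 0.0332
```

Call:
{"fn": "drive_tool", "kwargs": {
  "moves": [
    [[-1,-0.0001,0.0002,0.0025,0,0,0],[-1,-0.0002,0.0004,0.005,0,0,0],[-1,-0.0003,0.0006,0.0075,0,0,0],[-1,-0.0003,0.0007,0.01,0,0,0],[-1,-0.0004,0.0009,0.0125,0,0,0]]
  ]
}}

```text
clock: 11.75
tcp_pos: [0.5814, 0.0687, 0.2105]
orientation: [0.976, 0.217, 0.0, -0.0]
contact_force: [-0.5, 1.3, -0.5]
width: 0.0336
```

```bash
sed -i 's/range(2)/range(5)/' chk.py; python3 chk.py w6
```

```text
[0.5814 0.0687 0.2105] 11.75 F [[-0.4623  1.2599 -0.481 ]
 [-0.1214  1.2497 -0.5477]
 [ 0.1462  1.2101 -1.427 ]
 [-0.7405  1.8422 -1.5474]
 [ 0.1756  1.0313 -0.9148]
 [ 0.0619  0.9906 -1.1274]] [-0.1567  1.264  -1.0075]
plate z 0.18363496035413782 x 0.5436834196582824 0.6163998618484505 0.5800416407533664 n 8321 collar under z 0.1844611322798691
plate rear edge y 0.1401059321215574 scope axis [0.5793 0.0688]
```

Call:
{"fn": "drive_tool", "kwargs": {
  "moves": [
    [[-1,0,0,0.0025,0,0,0],[-1,0,0,0.005,0,0,0],[-1,0,0,0.0075,0,0,0],[-1,0,0,0.01,0,0,0],[-1,0,0,0.0125,0,0,0]]
  ]
}}

```text
clock: 12.68
tcp_pos: [0.5814, 0.0685, 0.1979]
orientation: [0.976, 0.217, -0.0, 0.0]
contact_force: [0.9, -1.9, 0.5]
width: 0.0337
```

Call:
{"fn": "drive_tool", "kwargs": {
  "moves": [
    [[-1,0,0,0.001,0,0,0],[-1,0,0,0.0025,0,0,0],[-1,0,0,0.0025,0,0,0],[-1,0,0,0.0025,0,0,0]]
  ]
}}

```text
clock: 13.18
tcp_pos: [0.5814, 0.0687, 0.1956]
orientation: [0.976, 0.217, -0.0, -0.0]
contact_force: [-0.1, -1.6, 0.4]
width: 0.0336
```

```bash
sed -i "s/range(5)/range(24)/;s/np.array(fo),np.mean(fo,0)/np.mean(fo,0),np.std(fo,0)/" chk.py; python3 chk.py w7
```

```text
[0.5814 0.0687 0.1956] 13.175 F [-0.2397 -1.8754 -0.4159] [0.4274 0.5546 0.514 ]
plate z 0.16876698989413647 x 0.5432210015360296 0.616358269765838 0.5797896356509338 n 8174 collar under z 0.16961852426713128
plate rear edge y 0.13960079265553427 scope axis [0.5793 0.0688]
```

Call:
{"fn": "drive_tool", "kwargs": {
  "moves": [
    [[-1,-0.0001,0.0003,0.002,0,0,0],[-1,-0.0003,0.0006,0.004,0,0,0],[-1,-0.0003,0.0006,0.006,0,0,0],[-1,-0.0003,0.0006,0.007,0,0,0],[-1,-0.0003,0.0006,0.007,0,0,0]]
  ]
}}

```text
clock: 15.05
tcp_pos: [0.5814, 0.0682, 0.1885]
orientation: [0.976, 0.217, 0.0, -0.0]
contact_force: [-0.3, 1.6, 0.0]
width: 0.0339
```

```bash
python3 chk.py w8
```

```text
[0.5814 0.0682 0.1885] 15.05 F [ 0.1484  2.1305 -0.0785] [0.5002 0.4969 0.4008]
plate z 0.1617397393531436 x 0.5437922173448656 0.6164977957133637 0.5801450065291147 n 8200 collar under z 0.1625166112898444
plate rear edge y 0.1396553716955293 scope axis [0.5793 0.0683]
```

Call:
{"fn": "drive_tool", "kwargs": {
  "moves": [
    [[-1,0.0001,-0.0003,0.001,0,0,0],[-1,0.0001,-0.0003,0.0015,0,0,0],[-1,0.0001,-0.0003,0.0015,0,0,0],[-1,0.0001,-0.0003,0.0015,0,0,0],[-1,0.0001,-0.0003,0.0015,0,0,0]]
  ]
}}

```text
clock: 16.92
tcp_pos: [0.5814, 0.0682, 0.1871]
orientation: [0.976, 0.217, -0.0, 0.0]
contact_force: [0.5, -0.4, -0.4]
width: 0.0337
```

Call:
{"fn": "drive_tool", "kwargs": {
  "moves": [
    [[-1,0,0,0,0,0,0],[-1,0,0,0,0,0,0],[-1,0,0,0,0,0,0],[-1,0,0,0,0,0,0]]
  ],
  "grip_force": 3
}}

```text
clock: 17.42
tcp_pos: [0.5814, 0.0682, 0.1871]
orientation: [0.976, 0.217, -0.0, 0.0]
contact_force: [0.0, -1.6, 0.0]
width: 0.0342
```

```bash
python3 chk.py w9
```

```text
[0.5814 0.0682 0.1871] 17.425 F [ 0.3461 -2.0097 -0.0732] [0.4309 0.3334 0.5247]
plate z 0.16023788245184073 x 0.543416238586191 0.6163578780400105 0.5798870583131008 n 8197 collar under z 0.16107129152921243
plate rear edge y 0.1395290277461814 scope axis [0.5793 0.0683]
```

Call:
{"fn": "drive_tool", "kwargs": {
  "moves": [
    [[-0.24,0,0,0,0,0,0],[-0.2,0,0,0,0,0,0],[-0.15,0,0,0,0,0,0],[-0.1,0,0,0,0,0,0],[0,0,0,0,0,0,0]]
  ]
}}

```text
clock: 19.3
tcp_pos: [0.5814, 0.0684, 0.1871]
orientation: [0.976, 0.217, -0.0, -0.0]
contact_force: [-0.0, -0.6, -0.1]
width: 0.0456
```

```bash
python3 chk.py w10
python3 - <<'E'
from h import *
f=shot('wrist');s=manip.sense();P=cloud(f,np.ones((480,640),bool));T=(P-s['tcp_pos'])@Ro.from_quat(s['orientation']).as_matrix()
for lo in [-.05,-.03,-.02,.014]:
    a=T[(np.hypot(T[:,0],T[:,1])<.026)&(T[:,2]>=lo)&(T[:,2]<lo+.006)&(abs(T[:,1])<.0255)]
    if len(a):print(lo,len(a),a[:,0].max(),a[:,1].min(),a[:,1].max())
E
```

```text
[0.5814 0.0684 0.1871] 19.3 F [ 0.0082  0.0145 -0.0181] [0.3867 0.7156 0.4677]
plate z 0.23440538913879963 x 0.5737611557318972 0.575661065514705 0.5747111106233012 n 55 collar under z 0.16107972749366148
plate rear edge y 0.10980880788886721 scope axis [0.5793 0.0685]
-0.05 1386 0.015036028634597605 -0.02456354298672972 0.02369899771588146
-0.03 729 0.015316849773743304 -0.024486793644358087 0.023665240332635167
-0.02 603 0.015002771717684287 -0.024498228652093928 0.023620504098077654
0.014 2174 0.021855698503519327 -0.024897776432994116 0.022239672799664406
```

View pics/w10.png

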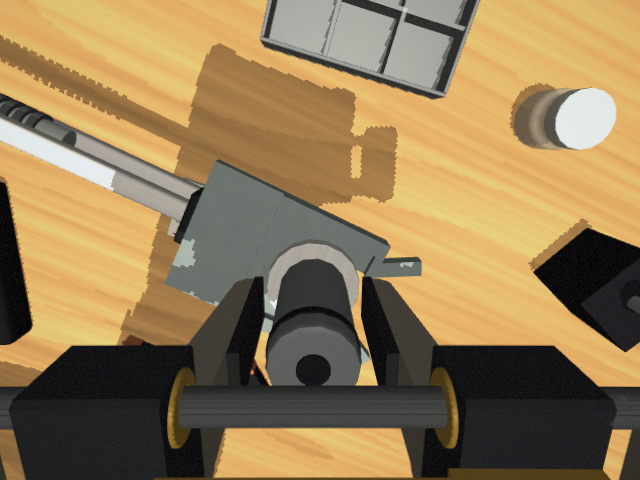

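The wrist view shows both fingers clear of the barrel at (312,330), with the collar still on the plate at the same place in the tool frame. I'll open a little more and retreat upward.

Call:
{"fn": "drive_tool", "kwargs": {
  "moves": [
    [[0.3,0,0,0,0,0,0],[0.4,0,0,0,0,0,0],[0.4,0,0,-0.02,0,0,0],[0.4,0,0,-0.05,0,0,0],[0.4,0,0,-0.09,0,0,0]]
  ]
}}

```text
clock: 21.22
tcp_pos: [0.5807, 0.0683, 0.2773]
orientation: [0.976, 0.217, -0.001, -0.0]
contact_force: [0.9, -0.3, -1.4]
width: 0.0647
```

Call:
{"fn": "drive_tool", "kwargs": {
  "moves": [
    [[0.4,0,0,-0.04,0,0,0],[0.4,0,0,-0.07,0,0,0],[0.4,0,0,-0.08,0,0,0],[0.4,0,0,-0.08,0,0,0],[0.4,0,0,-0.08,0,0,0]]
  ]
}}

```text
clock: 21.85
tcp_pos: [0.5807, 0.0683, 0.3554]
orientation: [0.976, 0.217, -0.001, -0.0]
contact_force: [-0.2, 0.9, 0.2]
width: 0.0641
```

Run:
```python
from h import *
np.set_printoptions(precision=4,suppress=True)
for k in range(2):
    f=shot('wrist');P=cloud(f,np.ones((480,640),bool))
    P=P[(abs(P[:,0]-.579)<.045)&(P[:,1]>-.0)&(P[:,1]<.15)]
    pl=P[(P[:,1]>.11)&(P[:,1]<.135)];zp=np.median(pl[pl[:,2]>.1][:,2])
    t=P[(P[:,2]>zp+.06)&(P[:,2]<zp+.1)];tt=t[t[:,2]>t[:,2].max()-.006]
    c=P[(P[:,2]>zp+.004)&(P[:,2]<zp+.011)&(np.hypot(P[:,0]-.5793,P[:,1]-.068)<.027)]
    b=P[(abs(P[:,2]-zp)<.004)]
    print('plate',zp,b[:,0].min(),b[:,0].max(),'rear',b[abs(b[:,0]-.579)<.02][:,1].max(),'top',tt.min(0),tt.max(0),(tt.min(0)+tt.max(0))/2,'collar',c.min(0),c.max(0),np.median(c[:,2]))
f=shot('side');cv2.imwrite('pics/s9.png',cv2.resize(f['img'][110:320,260:480,::-1],None,fx=2.7,fy=2.7));print(manip.sense()['clock'],manip.sense()['tcp_pos'])
```

```text
Traceback (most recent call last):
ValueError: zero-size array to reduction operation maximum which has no identity
```

Run:
```python
from h import *
np.set_printoptions(precision=4,suppress=True)
f=shot('side');cv2.imwrite('pics/s9.png',cv2.resize(f['img'][110:320,260:480,::-1],None,fx=2.7,fy=2.7));print(manip.sense()['clock'],manip.sense()['tcp_pos'])
f=shot('wrist');save(f,'w11');P=cloud(f,np.ones((480,640),bool))
P=P[(abs(P[:,0]-.579)<.045)&(P[:,1]>0)&(P[:,1]<.15)&(P[:,2]>.1)]
h,e=np.histogram(P[:,2],np.arange(.1,.3,.006))
print([(round(a,3),int(n)) for a,n in zip(e,h) if n>20])
for lo,hi in [(.154,.165),(.165,.175),(.226,.25)]:
    a=P[(P[:,2]>lo)&(P[:,2]<hi)]
    if len(a):print(lo,a.min(0),a.max(0),np.median(a,0))
```

```text
21.95 [0.5808 0.0683 0.3556]
[(np.float64(0.142), 40), (np.float64(0.148), 93), (np.float64(0.154), 1107), (np.float64(0.16), 4427), (np.float64(0.166), 1079), (np.float64(0.172), 43), (np.float64(0.178), 39), (np.float64(0.184), 44), (np.float64(0.19), 47), (np.float64(0.196), 49), (np.float64(0.202), 52), (np.float64(0.208), 51), (np.float64(0.214), 55), (np.float64(0.226), 132), (np.float64(0.232), 491), (np.float64(0.238), 1001)]
0.154 [0.5425 0.0193 0.154 ] [0.6164 0.145  0.165 ] [0.5861 0.112  0.1606]
0.165 [0.5427 0.0417 0.165 ] [0.6156 0.1029 0.1746] [0.5942 0.0831 0.1664]
0.226 [0.563  0.0519 0.226 ] [0.5966 0.0861 0.241 ] [0.5811 0.0696 0.2383]
```

View pics/s9.png

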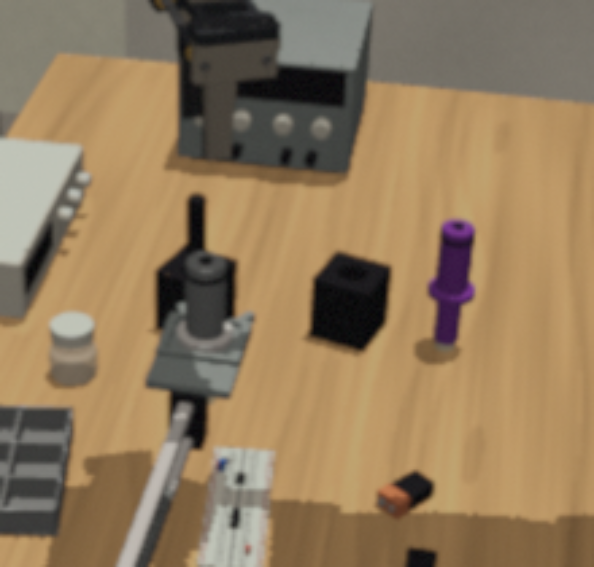

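The side view shows the scope standing upright in the fork at (205,300) with the gripper well above it. The plate height matches its value before release (0.161 m) and the scope's top is at 0.239 m, so the collar is seated. I'll hand the job in.

```bash
python3 -c "
from cell import manip
print(manip.close_job(), manip.sense()['clock'])"
```

```text
the job is handed in; nothing more can be done
the job is handed in; nothing more can be done
```

I took the microscope out of its stand, put it into the fork and guided it down about 59 mm at roughly 20 mm/s. I let go once the force reading showed the arm carried it (about -0.07 N vertical left on the tool). I then raised the gripper clear and handed the job in at about 22 s; no verdict was reported.

**Last checks:**
- **Height:** the fork plate is at 0.1606 m, against 0.1602 m before release. The microscope's top is at about 0.239 m, which puts the collar's underside at seat height.
- **Sideways:** the microscope's axis is within about 1 mm of the seat centre, and it looks upright in the side view. I did not measure its tilt.
- **Arm movement:** I could not read the arm's joint directly. That it is at rest rests on the unchanged plate height.
- **Other things:** the bystanders I could see looked untouched, but I did not measure their positions again.

**Checks that failed or disagreed:**
- One plate reading just after release was wrong (0.234 m, finger points picked up).
- The next check script stopped with an error. I redid it and got the values above.
- While held in the fork, the microscope showed a sideways friction force of up to about 2 N, which dropped to zero on release.

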